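Close a gasketed cover and tighten its wing screws in cross order

ROBOT

A 7-joint arm with a two-finger parallel gripper is mounted at the origin on a cart in front of the work surface, level with it; the furniture and walls round the work are solid. World frame = base frame: x ahead of the robot, y to its left, z up, the work surface at z = 0. Lengths are in m, angles in rad, forces in N, time in s.
With the tool pointing down it reaches from about 0.425 to 0.925 m from the base axis. Payload 6.8 kg.
Tool frame: the origin (TCP) lies on the front face of the gripper's body, between the roots of the fingers; the fingertips stand 73 mm ahead of it and the grasp point (between the pads) lies 54 mm ahead of it (env.nose_length is the distance from the TCP to the fingertips, in m); z points along the fingers, y is the line along which they close (so a half turn about z gives the same grasp; the last joint's range is limited). The gripper opens to 85 mm and grips with 20 to 120 N. Pads are 22 mm wide; open, the fingers measure 114 mm over their backs; the gripper's body (76 mm by 85 mm) begins 54 mm behind the grasp point. The pads swing forward as they close: fully open they stand 13 mm farther back than shut.
Start: joints at [1.02, 0.477, 0.022, 1.555, -0.011, 1.109, -0.083], TCP at [0.289, -0.61, 0.304] pointing down, gripper open.
Joint ranges: [-2.96, 2.96], [-0.34, 2.1], [-1.41, 1.46], [0.24, 2.44], [-1.37, 4.51], [0.17, 1.92], [-2.96, 2.96]. Speed limits (rad/s): [2.39, 2.39, 3.14, 3.14, 3.14, 3.14, 3.14].

INTERFACE

Orientations are given as a unit quaternion [w, x, y, z].
In Python, from cell import env, kin, camera, calibration, job gives the robot as it stands. The module is installed in compiled form; this text tells all that it offers. Calls block until the motion is done:
- env.reach(position, orientation): joint-space move of the TCP to a pose.
- env.movel(position, velocity=0.15, rot=None, stop_force=None): straight line of the TCP; rot=None keeps the orientation; velocity is the mean speed in m/s. With stop_force (N) it stops when the force on the tool has changed by that much, and returns True; else False.
- env.goto_joints(angles): joint-space move.
- env.grip(opening, f_grip=None): finger opening in m; f_grip is the grip in N (None keeps the last); returns when the fingers have stopped.
- env.dwell(seconds).
- kin.inverse_kinematics(position, orientation): joint angles nearest the present ones, or None.
- env.get_state(): the state.
- camera(name): name is "scene" or "side" or "wrist"; returns (picture, depth): 420x560x3 uint8, blue, green, red; 420x560 float32, m along the optical axis (not along the pixel's ray), 0 where there is no reading.
- calibration(name): a dict with "fx", "fy", "cx", "cy" (pixels), "rvec" (rotation vector, rad) and "tvec" (3), from world to camera coordinates, as OpenCV has them. Camera axes: x right, y down, z forward; pixel columns grow to the right and rows downward; lengths in m; the calibration is good to about 2 mm. The wrist camera is an equidistant fisheye: a pixel r from the principal point sees the ray r / f radians off the axis. A picture is of the moment at which its call begins: read the wrist's pose just before it. calibration takes no time and is no camera call; for the wrist camera it gives the pose at the moment of the call.
A pose or a line that the arm cannot do raises env.PlanningError and nothing moves.
- job.job_done(): hands the job in; it is judged then, once.
The state is a dict: "time": time; "qpos": joint angles; "joint_velocities": joint speeds; "joint_torque": joint torques, N m; "tcp_pos": TCP position; "orientation": TCP orientation; "force": force on the tool from outside, world axes, zero at the start; "torque": the same for the moment, N m; "opening": finger opening in m; "gripper_force": force on a finger pad.
Only numpy, scipy, OpenCV 4.12 (cv2) and the standard library are available. Lean on these libraries where they do the work, as an engineer would, in place of code of your own. Each camera call takes 0.05 s, during which the arm holds its last target. There are 200 camera calls.

TASK

Lower the grey hinged cover onto the gasket of the blue housing, then tighten its four wing screws clockwise right to their stops, in cross order so that the gasket is pressed evenly: one screw, then the diagonally opposite one, and only then the other diagonal pair. Leave the tools and other things around the housing where they are.

Things in the scene. Friction and masses are not known exactly. Their poses are not given: they have to be found in the camera images.
- housing: blue control-unit housing, fixed to the bench, 150 (x) x 190 (y) x 54 mm with the black gasket on its rim; origin under its centre, z up, its +x points from the lip side to the hinge side (cover hinge along its y)
- cover (a joint): opening angle of the grey hinged inspection cover (151 x 192 x 10 mm, 0.45 kg): 0 closed flat on the gasket, grows as its near edge rises (up to 1.3 rad). A stiff friction hinge (0.5 N m): it stays where it is left; a push of a few newtons on the lip moves it
- cover_hinge (a point): middle of the cover's hinge line, 80 mm along +x from the housing's centre and 56 mm above its underside; fixed, axes as the housing's
- cover_lip (a point): centre of the top face of the pull lip (64 mm wide, 6 mm thick, reaches 23 mm out from the cover's near edge); 170 mm from the hinge line. Its z is the cover's outward normal; x points towards the hinge. With the cover closed it lies 64 mm above the bench, level with the cover's top
- screw_a (a joint): turn of the captive wing screw in the near left corner of the cover (seen from the lip side); grows clockwise seen from above (tightening); 0 slack, hard stop = fully tight at 1.40 rad, where its wing lines up with the small red rib beside it on the cover (wing along the housing's y). Stiff: 0.1 N m of friction, stays where it is left. The screw diagonally across from it is screw_c
- screw_a_wing (a point): point on the axis of the near left wing screw (52 mm from the cover's centre along x, 72 mm along y), 26 mm above the cover's top face and 10 mm below the wing's top; x runs along the wing, y across it, z is the screw axis (up when the cover is closed). The black wing is 60 mm long and 12 mm thick with flat faces, its solid part from 8 to 36 mm above the cover (30 mm high in the middle); below it a steel washer 28 mm wide, 4 mm high. Grip across the 12 mm
- screw_b (a joint): turn of the captive wing screw in the near right corner of the cover (seen from the lip side); grows clockwise seen from above (tightening); 0 slack, hard stop = fully tight at 1.40 rad, where its wing lines up with the small red rib beside it on the cover (wing along the housing's y). Stiff: 0.1 N m of friction, stays where it is left. The screw diagonally across from it is screw_d
- screw_b_wing (a point): point on the axis of the near right wing screw (52 mm from the cover's centre along x, 72 mm along y), 26 mm above the cover's top face and 10 mm below the wing's top; x runs along the wing, y across it, z is the screw axis (up when the cover is closed). The black wing is 60 mm long and 12 mm thick with flat faces, its solid part from 8 to 36 mm above the cover (30 mm high in the middle); below it a steel washer 28 mm wide, 4 mm high. Grip across the 12 mm
- screw_c (a joint): turn of the captive wing screw in the far right corner of the cover (seen from the lip side); grows clockwise seen from above (tightening); 0 slack, hard stop = fully tight at 1.40 rad, where its wing lines up with the small red rib beside it on the cover (wing along the housing's y). Stiff: 0.1 N m of friction, stays where it is left. The screw diagonally across from it is screw_a
- screw_c_wing (a point): point on the axis of the far right wing screw (52 mm from the cover's centre along x, 72 mm along y), 26 mm above the cover's top face and 10 mm below the wing's top; x runs along the wing, y across it, z is the screw axis (up when the cover is closed). The black wing is 60 mm long and 12 mm thick with flat faces, its solid part from 8 to 36 mm above the cover (30 mm high in the middle); below it a steel washer 28 mm wide, 4 mm high. Grip across the 12 mm
- screw_d (a joint): turn of the captive wing screw in the far left corner of the cover (seen from the lip side); grows clockwise seen from above (tightening); 0 slack, hard stop = fully tight at 1.40 rad, where its wing lines up with the small red rib beside it on the cover (wing along the housing's y). Stiff: 0.1 N m of friction, stays where it is left. The screw diagonally across from it is screw_b
- screw_d_wing (a point): point on the axis of the far left wing screw (52 mm from the cover's centre along x, 72 mm along y), 26 mm above the cover's top face and 10 mm below the wing's top; x runs along the wing, y across it, z is the screw axis (up when the cover is closed). The black wing is 60 mm long and 12 mm thick with flat faces, its solid part from 8 to 36 mm above the cover (30 mm high in the middle); below it a steel washer 28 mm wide, 4 mm high. Grip across the 12 mm
- dish: steel screw dish, 72 mm wide, 16 mm high; bystander, origin under its centre
- driver: red precision screwdriver, 139 mm long; bystander, origin under its centre
- tape: roll of black tape, 66 mm wide, 18 mm high; bystander, origin under its centre
- cutters: side cutters with red handles, 112 mm long; bystander, origin under its centre
- bottle: white bottle with a red band, 64 mm wide, 116 mm high; bystander, origin under its centre
- spool: blue solder spool, 52 mm wide, 32 mm high; bystander, origin under its centre
- phone: black cracked phone, 138 x 68 x 8 mm; bystander, origin under its centre

How it is judged:
On the way, in this order (a step that is already met when the one before it is completed fails the run):
1. the cover lies closed on the gasket while all four screws are still loose (value of joint cover below 0.04 rad and value of joint each of screw_a, screw_b, screw_c, screw_d below 0.9 rad), for 0.2 s.
2. one diagonal pair is tight while the other pair is still loose, the cover closed (value of joint cover below 0.04 rad and ((value of joint each of screw_a, screw_c above 1.25 rad and value of joint each of screw_b, screw_d below 0.9 rad) or (value of joint each of screw_b, screw_d above 1.25 rad and value of joint each of screw_a, screw_c below 0.9 rad))), for 0.2 s.
3. all four screws are tight, the cover closed (value of joint cover below 0.04 rad and value of joint each of screw_a, screw_b, screw_c, screw_d above 1.25 rad), for 0.2 s.
At the end, for the whole second after the job is handed in: the cover is closed (within 0.04 rad) and all four wing screws are within 0.15 rad of their stops (above 1.25 rad) (all of step 3); the robot touches nothing.
It fails at once if a bystander (dish, driver, tape, cutters, bottle, spool or phone) is moved by more than 30 mm (distance of any of dish, driver, tape, cutters, bottle, spool, phone from where it was at the start of the episode above 0.03 m).
It also fails if it takes over 67 s, if anything falls off the work surface, if the arm or the gripper's body presses on something with over 40 N, if the wrist force passes 120 N, or if a joint passes its speed limit or range.

## Working session

There is one attempt and no reset: what is moved stays moved. The work goes in short steps, each a Python script; the robot and the scene stay as the last script left them, time stands still between calls to the robot, and variables do not carry over. Pictures are saved under pics/ and viewed, at most 10 in all, crops included, and the job is handed in when it is done.

```bash
mkdir -p pics; ls
python3 - <<'E'
from cell import env,camera,calibration
import cv2,numpy as np
for n in("scene","side"):
    p,d=camera(n); cv2.imwrite(f"pics/{n}0.png",p); np.save(f"pics/{n}0.npy",d); print(n,calibration(n))
s=env.get_state(); print(s["time"],s["tcp_pos"],s["orientation"],s["opening"])
E
```

```text
pics
scene {'fx': 409.0560408412533, 'fy': 409.0560408412533, 'cx': 282.19149848169195, 'cy': 212.30683918371878, 'rvec': array([ 1.14364868, -2.03424936,  1.22660567]), 'tvec': array([0.2121735 , 0.30947663, 0.85099064])}
side {'fx': 386.7247132868913, 'fy': 386.7247132868913, 'cx': 279.7135411107375, 'cy': 206.87439045017751, 'rvec': array([ 2.27383828, -0.10826284,  0.01878153]), 'tvec': array([-0.51705393,  0.06277103,  1.11838361])}
0.1 [ 0.2890304  -0.60954644  0.30303784] [-7.52930330e-04  9.75592632e-01  2.19586873e-01 -2.35901779e-04] 0.08589201700171521
```

View pics/scene0.png

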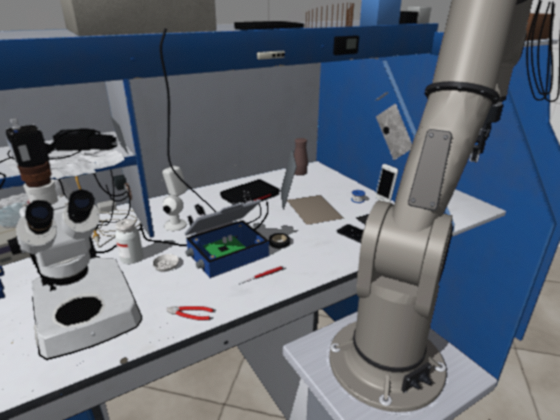

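View pics/side0.png

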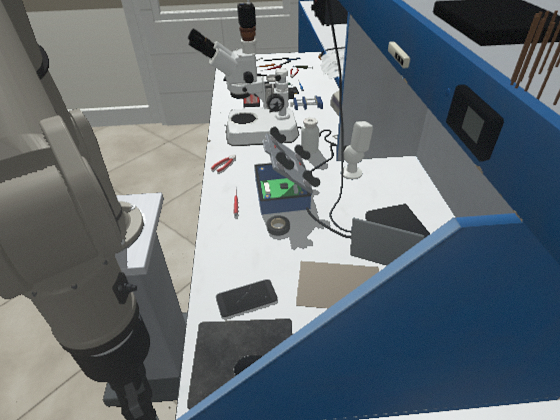

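The scene view shows the blue housing at about (228,250), with its open cover hinged on the far side. Dish is at (165,263), tape (279,240), driver (262,274) and cutters (190,313). The side view shows the housing at (283,188), with the bottle close beyond it at (311,130).

```bash
cat > h.py <<'E'
import numpy as np,cv2
from scipy.spatial.transform import Rotation as R
def w2c(cal): return cv2.Rodrigues(cal["rvec"])[0],np.array(cal["tvec"])
def cloud(d,cal):
    v,u=np.indices(d.shape); x=(u-cal["cx"])/cal["fx"]; y=(v-cal["cy"])/cal["fy"]
    Rm,t=w2c(cal); P=np.dstack([x*d,y*d,d])
    return (P-t)@Rm
def q(Rm):
    a=R.from_matrix(Rm).as_quat(); return np.array([a[3],a[0],a[1],a[2]])
def tool(z,y):
    z=np.array(z,float);z/=np.linalg.norm(z); y=np.array(y,float); y-=z*(y@z); y/=np.linalg.norm(y)
    return np.column_stack([np.cross(y,z),y,z])
E
python3 - <<'E'
from cell import calibration
import cv2,numpy as np
from h import *
for n,box in(("scene",(180,218,272,275)),("side",(245,150,325,220))):
    p=cv2.imread(f"pics/{n}0.png"); d=np.load(f"pics/{n}0.npy"); W=cloud(d,calibration(n))
    h=cv2.cvtColor(p,cv2.COLOR_BGR2HSV)
    m=cv2.inRange(h,(105,130,30),(125,255,255))>0
    k=np.zeros_like(m); x0,y0,x1,y1=box; k[y0:y1,x0:x1]=1
    P=W[m&k&(d>0)]; P=P[(P[:,2]>.005)&(P[:,2]<.08)]
    print(n,len(P),P.min(0),P.max(0)); 
    print(cv2.minAreaRect((P[:,:2]).astype(np.float32)), np.percentile(P[:,2],[1,50,99]))
    c=p[y0-60:y1+20,x0-50:x1+60]; cv2.imwrite(f"pics/{n}_c.png",cv2.resize(c,None,fx=4,fy=4,interpolation=cv2.INTER_CUBIC)[:600,:800])
    # grey cover points: above housing
    Q=W[(d>0)&(W[...,2]>.07)&(W[...,2]<.3)&(np.hypot(W[...,0]-np.median(P[:,0]),W[...,1]-np.median(P[:,1]))<.2)]
    print(len(Q),Q.min(0),Q.max(0))
E
```

```text
scene 1842 [ 0.44607925 -0.01907438  0.00501772] [0.60640056 0.20939524 0.05571755]
((0.5282531976699829, 0.09462011605501175), (0.15400053560733795, 0.22533157467842102), 3.389347553253174) [0.00543734 0.03221297 0.05379164]
1112 [0.47732035 0.01326647 0.07022222] [0.6189466  0.21094038 0.19269366]
side 2 [0.46850364 0.02995589 0.04693831] [0.47945637 0.18473255 0.04973271]
((0.47398000955581665, 0.10734422504901886), (0.1551637053489685, 0.0), 94.04776763916016) [0.04696625 0.04833551 0.04970477]
1673 [0.48244836 0.01236174 0.07011675] [0.63858583 0.20873638 0.19154683]
```

View pics/side_c.png

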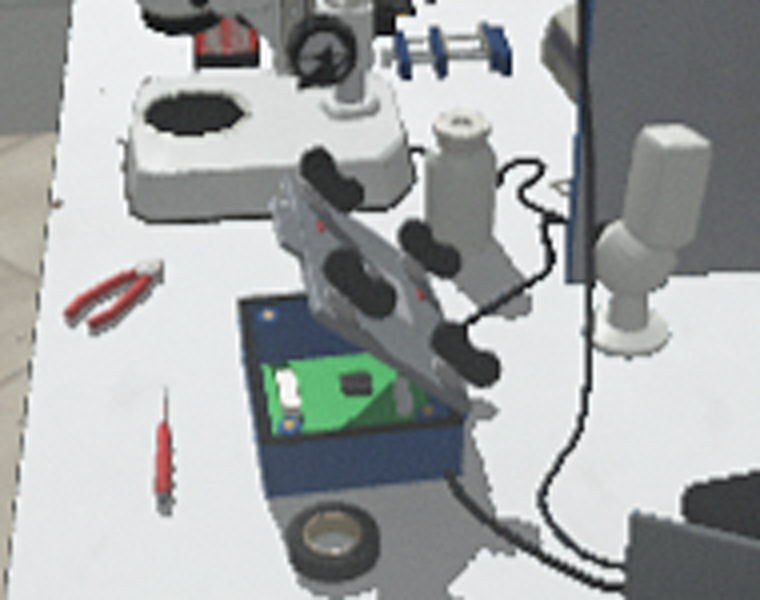

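The side view crop shows the cover open at a moderate angle with four black wings, and the tape roll at the housing's right edge. Next I fit the housing faces and the cover plane.

Run:
```python
from cell import calibration
import cv2,numpy as np
from h import *
p=cv2.imread("pics/scene0.png"); d=np.load("pics/scene0.npy"); W=cloud(d,calibration("scene"))
h=cv2.cvtColor(p,cv2.COLOR_BGR2HSV); m=cv2.inRange(h,(105,130,20),(125,255,255))>0
k=np.zeros_like(m);k[218:275,180:272]=1
P=W[m&k&(d>0)]; P=P[(P[:,2]>.01)&(P[:,2]<.05)]
rng=np.random.default_rng(0)
def ransac(P,th,ok):
    best=None
    for _ in range(3000):
        a=P[rng.choice(len(P),3,0)]; n=np.cross(a[1]-a[0],a[2]-a[0]); l=np.linalg.norm(n)
        if l<1e-7: continue
        n/=l
        if not ok(n): continue
        I=abs((P-a[0])@n)<th
        if best is None or I.sum()>best.sum(): best=I
    Q=P[best]; c=Q.mean(0); n=np.linalg.svd(Q-c)[2][2]; return c,n,best
for i in range(2):
    c,n,I=ransac(P,.0025,lambda n:abs(n[2])<.1); Q=P[I]; print("face",c,n,np.degrees(np.arctan2(n[1],n[0])),I.sum(),Q.min(0),Q.max(0)); P=P[~I]
for nm in("scene","side"):
    p=cv2.imread(f"pics/{nm}0.png"); d=np.load(f"pics/{nm}0.npy"); W=cloud(d,calibration(nm))
    sat=cv2.cvtColor(p,cv2.COLOR_BGR2HSV)[...,1]
    Q=W[(d>0)&(W[...,2]>.06)&(W[...,2]<.25)&(np.hypot(W[...,0]-.54,W[...,1]-.1)<.17)]
    c,n,I=ransac(Q,.003,lambda n:abs(n[2])>.2); n*=np.sign(n[2]); C=Q[I]
    hd=np.cross(n,[0,0,1]); print(nm,"cover",c,n,"angle",np.arccos(n[2]),"yaw",np.degrees(np.arctan2(-n[1],-n[0])),I.sum(),C.min(0),C.max(0))
```

```text
face [0.4543165  0.11466124 0.03076409] [-0.9984089  -0.05385359  0.01671676] -176.9124912682482 622 [0.4473794  0.0142374  0.01000666] [0.46161759 0.20130358 0.04995961]
face [0.59887305 0.10867485 0.03383143] [-0.99807415 -0.05935329 -0.01803259] -176.59675323805766 311 [0.59211723 0.02514258 0.01061451] [0.60515706 0.20929123 0.04998632]
scene cover [0.53394929 0.11844897 0.1231518 ] [0.68833922 0.03481825 0.72455283] angle 0.7604109577283437 yaw -177.10427646133914 840 [0.47732035 0.01561822 0.06016454] [0.60504702 0.20930912 0.18134249]
side cover [0.55100663 0.10306117 0.12240914] [0.67403471 0.02859087 0.73814617] angle 0.7404779868766111 yaw -177.57111190230023 866 [0.48498715 0.01236174 0.06168555] [0.61726113 0.20873638 0.18289862]
```

```bash
cat >> h.py <<'E'
yaw=np.radians(3.2); hx=np.array([np.cos(yaw),np.sin(yaw),0]); hy=np.array([-np.sin(yaw),np.cos(yaw),0]); Z=np.array([0,0,1.])
C=np.array([.5296,.112,0]); hinge=C+.08*hx+.056*Z
def down(a):  # tool y at angle a (rad) from housing x
    return q(tool(-Z,np.cos(a)*hx+np.sin(a)*hy))
def tip(th,r,off=0): # tcp for tip on cover top
    return hinge+r*(-np.cos(th)*hx+np.sin(th)*Z)+(.008+off)*(np.sin(th)*hx+np.cos(th)*Z)+.073*Z
E
python3 - <<'E'
from cell import env,kin
from h import *
D=np.degrees
for nm,p in [("lip",tip(.85,.15,.03)),("end",tip(0,.15))]+[(s,C+sx*.052*hx+sy*.072*hy+.144*Z) for s,sx,sy in(("a",-1,1),("b",-1,-1),("c",1,-1),("d",1,1))]:
    for a in(80,-10,-100,170): 
        j=kin.inverse_kinematics(p,down(np.radians(a))); print(nm,p.round(3),a,None if j is None else np.round(j,2))
E
```

```text
lip [0.539 0.113 0.267] 80 [ 0.33  0.43 -0.83  1.85  0.37  1.02  0.8 ]
lip [0.539 0.113 0.267] -10 [ 0.2   0.39 -0.64  1.86  0.27  0.99 -0.68]
lip [0.539 0.113 0.267] -100 [ 0.09  0.36 -0.5   1.87  0.21  0.97 -2.2 ]
lip [0.539 0.113 0.267] 170 [ 0.55  0.59 -1.18  1.84  0.6   1.13  2.18]
end [0.46  0.108 0.137] 80 [ 0.31  0.53 -0.82  2.12  0.59  0.73  0.55]
end [0.46  0.108 0.137] -10 [ 0.2   0.48 -0.68  2.13  0.48  0.68 -0.92]
end [0.46  0.108 0.137] -100 [-0.04  0.42 -0.38  2.14  0.27  0.62 -2.3 ]
end [0.46  0.108 0.137] 170 [ 0.55  0.72 -1.19  2.11  0.87  0.93  1.88]
a [0.474 0.181 0.144] 80 [ 0.23  0.6  -0.91  2.04  0.66  0.82  0.38]
a [0.474 0.181 0.144] -10 [ 0.21  0.59 -0.88  2.04  0.64  0.81 -1.17]
a [0.474 0.181 0.144] -100 [-0.12  0.47 -0.45  2.06  0.31  0.68 -2.47]
a [0.474 0.181 0.144] 170 [ 0.4   0.76 -1.19  2.03  0.88  0.99  1.78]
b [0.482 0.037 0.144] 80 [ 0.37  0.49 -0.7   2.1   0.48  0.71  0.81]
b [0.482 0.037 0.144] -10 [ 0.22  0.45 -0.51  2.11  0.35  0.67 -0.65]
b [0.482 0.037 0.144] -100 [ 0.04  0.41 -0.3   2.12  0.2   0.63 -2.09]
b [0.482 0.037 0.144] 170 [ 0.7   0.72 -1.19  2.08  0.86  0.95  2.06]
c [0.586 0.043 0.144] 80 [ 0.35  0.64 -0.71  1.86  0.54  0.85  0.82]
c [0.586 0.043 0.144] -10 [ 0.2   0.58 -0.5   1.87  0.38  0.79 -0.62]
c [0.586 0.043 0.144] -100 [-0.02  0.54 -0.2   1.88  0.15  0.73 -2.  ]
c [0.586 0.043 0.144] 170 [ 0.63  0.88 -1.19  1.84  0.93  1.11  2.11]
d [0.577 0.187 0.144] 80 [ 0.11  0.67 -0.72  1.81  0.56  0.88  0.58]
d [0.577 0.187 0.144] -10 [ 0.05  0.64 -0.63  1.81  0.49  0.85 -0.94]
d [0.577 0.187 0.144] -100 [-0.15  0.58 -0.36  1.83  0.28  0.78 -2.34]
d [0.577 0.187 0.144] 170 [ 0.38  0.91 -1.19  1.79  0.94  1.14  1.88]
```

Run:
```python
from cell import env,kin,camera,calibration
from h import *
o=down(np.pi/2)
env.grip(0.0); env.reach(tip(.85,.15,.035),o); print(env.get_state()["time"])
f0=np.array(env.get_state()["force"])
for th in(.7,.5,.3,.12):
    env.movel(tip(th,.15),velocity=.12); s=env.get_state(); print(th,np.round(s["force"]-f0,1),s["tcp_pos"])
print(env.movel(tip(-.015,.15),velocity=.06,stop_force=20)); s=env.get_state(); print(np.round(s["force"]-f0,1),s["tcp_pos"],tip(0,.15),s["time"])
env.movel(C+.30*Z-.02*hx,velocity=.25)
env.grip(.04)
cal=calibration("wrist"); p,d=camera("wrist"); cv2.imwrite("pics/w1.png",p); np.savez("pics/w1.npz",d=d,**cal); print(cal,env.get_state()["time"])
```

```text
3.575
0.7 [-0.   0.6 -0.3] [0.50063759 0.11025969 0.23213513]
0.5 [-0.3 -0.1 -0. ] [0.4821943  0.10940256 0.20813353]
0.3 [ 0.3 -0.4  0.1] [0.4692075  0.10876326 0.18128661]
0.12 [ 0.4  0.2 -0. ] [0.46199618 0.10838129 0.15512951]
True
[-3.3 -2.1 13.3] [0.46051735 0.10830296 0.1366015 ] [0.45970915 0.10809249 0.137     ] 5.75
{'fx': 325.19226210127806, 'fy': 325.19226210127806, 'cx': 268.8464028004818, 'cy': 207.2276480888916, 'rvec': array([-1.99192009, -2.10663359, -0.34485951]), 'tvec': array([-0.08230704, -0.52900035,  0.21220241])} 7.1
```

View pics/w1.png

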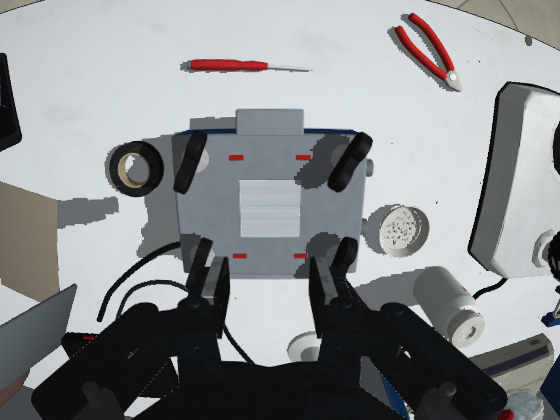

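The wrist view shows the cover closed. Near wings are at (350,162) = a and (190,162) = b. The far ones, c (200,255) and d (345,255), are partly hidden behind the fingers. All four are loose, at roughly 20–30° off the housing x. Next I measure the wings from their top faces.

```bash
cat >> h.py <<'E'
def fish(uv,cal,z):
    f,cx,cy=cal["fx"],cal["cx"],cal["cy"]; uv=np.asarray(uv,float)-[cx,cy]; r=np.hypot(*uv.T); th=r/f
    k=np.where(r>0,np.sin(th)/np.maximum(r,1e-9),0); d=np.column_stack([uv*k[:,None],np.cos(th)])
    Rm,t=w2c(cal); o=-Rm.T@t; d=d@Rm; return o+d*((z-o[2])/d[:,2])[:,None]
def wings(p,cal,boxes,z=.1,thr=45):
    g=p.max(2); out={}
    for n,(x0,y0,x1,y1) in boxes.items():
        m=(g[y0:y1,x0:x1]<thr).astype(np.uint8)
        k,l,st,_=cv2.connectedComponentsWithStats(m); i=1+st[1:,4].argmax(); v,u=np.nonzero(l==i)
        X=fish(np.column_stack([u+x0,v+y0]),cal,z)-C; X=np.column_stack([X@hx,X@hy])
        (c,s,_)=r=cv2.minAreaRect(X.astype(np.float32)); b=cv2.boxPoints(r); e=b[1]-b[0],b[2]-b[1]; e=max(e,key=np.linalg.norm)
        out[n]=(np.round(c,4),np.round(s,4),round(float(np.degrees(np.arctan2(e[1],e[0]))%180),1))
    return out
E
python3 - <<'E'
from h import *
z=np.load("pics/w1.npz"); cal={k:(z[k] if z[k].ndim else float(z[k])) for k in z.files if k!="d"}; p=cv2.imread("pics/w1.png")
for t in(25,35,45):print(t,wings(p,cal,dict(a=(315,120,385,200),b=(168,120,222,200),c=(180,235,225,258),d=(328,230,365,258)),thr=t))
h=cv2.cvtColor(p,cv2.COLOR_BGR2HSV); m=cv2.inRange(h,(0,150,80),(8,255,255))[140:270,220:320]
k,l,st,ce=cv2.connectedComponentsWithStats(m)
X=fish(ce[1:]+[220,140],cal,.066)-C; print(np.round(np.column_stack([X@hx,X@hy]),4),st[1:,4])
co=fish([[237,134],[302,134],[237,110],[302,110]],cal,.064)-C; print("lip",np.round(np.column_stack([co@hx,co@hy]),4))
E
```

```text
25 {'a': (array([-0.0516,  0.0689]), array([0.0171, 0.0553]), 149.7), 'b': (array([-0.0513, -0.0682]), array([0.0138, 0.0565]), 157.3), 'c': (array([ 0.026 , -0.0594]), array([0.0102, 0.0121]), 155.2), 'd': (array([0.0304, 0.0724]), array([0.0161, 0.0231]), 159.0)}
35 {'a': (array([-0.0516,  0.069 ]), array([0.0173, 0.0555]), 150.2), 'b': (array([-0.0513, -0.0682]), array([0.0143, 0.0572]), 157.4), 'c': (array([ 0.0306, -0.0614]), array([0.0107, 0.0227]), 155.5), 'd': (array([0.0289, 0.0727]), array([0.0202, 0.0208]), 178.5)}
45 {'a': (array([-0.0516,  0.0688]), array([0.0176, 0.0558]), 150.2), 'b': (array([-0.0513, -0.0683]), array([0.0147, 0.0578]), 157.3), 'c': (array([ 0.0306, -0.0614]), array([0.011 , 0.0231]), 157.4), 'd': (array([0.0289, 0.0728]), array([0.0204, 0.0208]), 178.5)}
[[-0.0493 -0.0313]
 [-0.0493  0.0328]
 [ 0.0542 -0.0309]
 [ 0.0542  0.0328]] [70 71 50 52]
lip [[-0.071  -0.0298]
 [-0.0711  0.0313]
 [-0.0938 -0.0295]
 [-0.0938  0.0309]]
```

```bash
cat >> h.py <<'E'
C=C+.0025*hx+.0007*hy; hinge=C+.08*hx+.056*Z
S=dict(a=(-.052,.072),b=(-.052,-.072),c=(.052,-.072),d=(.052,.072))
def wing2(p,cal,names,z=.098,thr=40):
    m=(p.max(2)<thr); v,u=np.nonzero(m); X=fish(np.column_stack([u,v]),cal,z)-C; X=np.column_stack([X@hx,X@hy]); out={}
    for n in names:
        k=np.hypot(*(X-S[n]).T)<.036; mm=np.zeros(m.shape,np.uint8); mm[v[k],u[k]]=1
        kk,l,st,_=cv2.connectedComponentsWithStats(mm); i=1+st[1:,4].argmax(); Y=X[l[v,u]==i]
        c,s,_=r=cv2.minAreaRect(Y.astype(np.float32)); b=cv2.boxPoints(r); e=max((b[1]-b[0],b[2]-b[1]),key=np.linalg.norm)
        out[n]=(np.round(c,4),np.round(s,4),round(float(np.degrees(np.arctan2(e[1],e[0]))%180),1))
    return out
E
python3 - <<'E'
from cell import env,camera,calibration
from h import *
env.movel(C+.30*Z+.075*hx,velocity=.25)
cal=calibration("wrist"); p,d=camera("wrist"); cv2.imwrite("pics/w2.png",p)
print(wing2(p,cal,"abcd"),env.get_state()["time"])
E
```

```text
{'a': (array([-0.0498,  0.069 ]), array([0.014 , 0.0574]), 149.9), 'b': (array([-0.0493, -0.0693]), array([0.0178, 0.0567]), 156.6), 'c': (array([ 0.0502, -0.0691]), array([0.0144, 0.057 ]), 157.7), 'd': (array([0.0543, 0.0665]), array([0.0264, 0.0659]), 172.6)} 7.6917
```

View pics/w2.png

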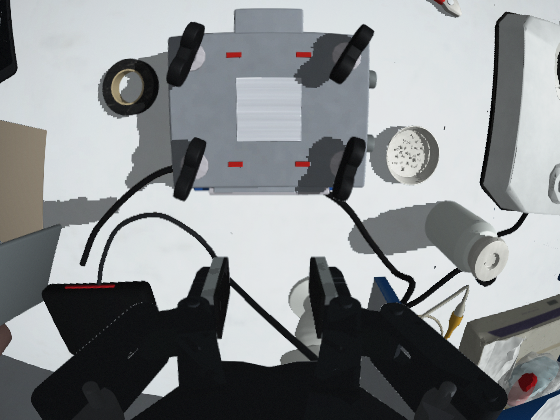

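Wing c is clear at (190,168), about 158°. Wing d at (347,168) is about 166°: the automatic value is spoiled by shadow. All are still well below 0.9 rad. Now screw a.

```bash
cat >> h.py <<'E'
def tight(env,n,wa,over=.06):
    """wa: wing angle (deg, from housing x)"""
    P=C+S[n][0]*hx+S[n][1]*hy; a=np.radians(wa)-np.pi/2; o=down(a)
    env.reach(P+.215*Z,o); env.movel(P+.146*Z,velocity=.15,stop_force=15)
    f0=np.array(env.get_state()["force"]); env.grip(.0,60); s=env.get_state()
    print(n,"grip",round(s["opening"],4),np.round(s["force"]-f0,1),s["tcp_pos"]-P,round(s["time"],1))
    j=np.array(s["qpos"]); j[6]-=a+over; env.goto_joints(j); s=env.get_state()
    w=s["orientation"]; y=R.from_quat([w[1],w[2],w[3],w[0]]).as_matrix()[:,1]
    print(" tool y deg rel",np.degrees(np.arctan2(y@hy,y@hx)),"j7 short",s["qpos"][6]-j[6],np.round(s["force"]-f0,1),np.round(s["torque"],2),round(s["opening"],4))
    env.grip(.04); print(" torque free",np.round(env.get_state()["torque"],2)); env.movel(P+.215*Z,velocity=.2); print(round(env.get_state()["time"],1))
E
python3 - <<'E'
from cell import env,camera,calibration
from h import *
tight(env,"a",150)
cal=calibration("wrist"); p,d=camera("wrist"); cv2.imwrite("pics/w3.png",p)
E
```

```text
a grip 0.0107 [-1.6 -2.4  6.3] [ 0.00045992 -0.00027274  0.14719885] 9.4
 tool y deg rel -3.276459766640137 j7 short 0.00261263855225069 [-4.1 -2.7  0.3] [-0.65  0.69  1.3 ] 0.0109
 torque free [ 0.   -0.04  0.  ]
11.3
```

View pics/w3.png

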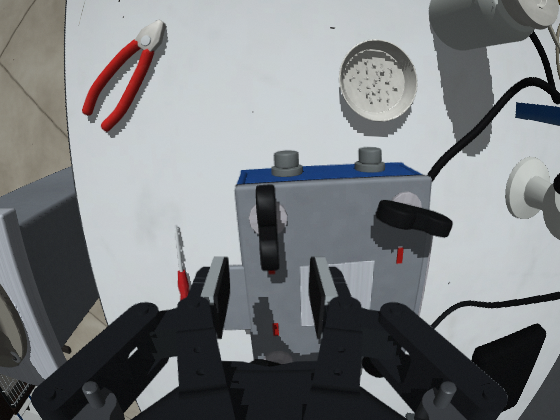

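The view shows wing a at (266,225), in line with its red rib, and the 1.3 N m reading fits the stop. Wing d at (413,218) is about 167°. On to c.

Run:
```python
from cell import env,camera,calibration
from h import *
tight(env,"c",158)
env.movel(C+.32*Z-.03*hy,velocity=.25)
cal=calibration("wrist"); p,d=camera("wrist"); cv2.imwrite("pics/w4.png",p); print(wing2(p,cal,"abcd"))
```

```text
c grip 0.0108 [-1.5 -1.6  6. ] [ 5.56685474e-04 -2.55002879e-06  1.47285468e-01] 13.6
 tool y deg rel -3.294931509204232 j7 short 0.002320143237913741 [-3.2 -2.4  1.2] [-0.59  0.72  1.3 ] 0.0109
 torque free [-0.08  0.03  0.  ]
15.6
{'a': (array([-0.0491,  0.0707]), array([0.0154, 0.0567]), 90.4), 'b': (array([-0.0461, -0.0733]), array([0.0436, 0.0628]), 119.2), 'c': (array([ 0.052 , -0.0729]), array([0.0204, 0.0691]), 100.3), 'd': (array([0.0545, 0.0711]), array([0.0242, 0.0648]), 178.5)}
```

View pics/w4.png

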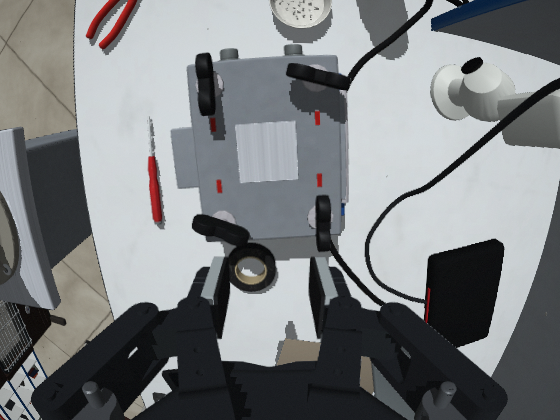

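Wings a (206,85) and c (322,222) line up with their ribs. b (220,230) and d (317,76) are still loose. Now b and d.

Run:
```python
from cell import env,camera,calibration
from h import *
tight(env,"b",157)
tight(env,"d",167)
env.movel(C+.34*Z-.03*hy,velocity=.25)
p,d=camera("wrist"); cv2.imwrite("pics/w5.png",p)
```

```text
b grip 0.0107 [-2.1 -1.7  6.4] [ 5.38943072e-04 -8.33537144e-05  1.47110022e-01] 18.3
 tool y deg rel -3.2917571982361906 j7 short 0.002333375407009397 [-3.8 -3.3  2.4] [-0.59  0.63  1.28] 0.0109
 torque free [0.04 0.   0.01]
20.3
d grip 0.0105 [-2.  -2.   5.6] [4.80664016e-04 5.43617459e-05 1.47333360e-01] 22.3
 tool y deg rel -3.257367238479326 j7 short 0.0028716780623641025 [-4.1 -3.5  2.9] [-1.05  0.74  1.4 ] 0.0112
 torque free [-0.01  0.   -0.02]
24.4
```

View pics/w5.png

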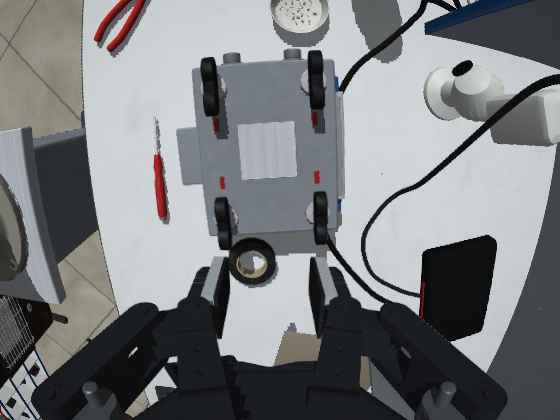

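All four wings, at (209,85), (223,222), (321,218) and (316,80), line up with their ribs. The cover is flat and the robot is clear.

```bash
python3 -c "
from cell import job; print(job.job_done())"
```

```text
the job is handed in; nothing more can be done
None
```

The cover is closed and all four wing screws are tight to their stops in cross order (a, c, then b, d); I handed the job in at about 25 s of the allowed 67 s, and no verdict came back.

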